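# Set the carver's indexing dial to the orange mark and lock it

### The arm

A 6-joint arm with a two-finger parallel gripper is mounted at the origin on the work surface. World frame = base frame: x ahead of the robot, y to its left, z up, the work surface at z = 0. Lengths are in m, angles in rad, forces in N, time in s.
With the tool pointing down it reaches from about 0.25 to 0.8 m from the base axis. Payload 8.5 kg.
Tool frame: the origin (TCP) lies at the centre of the arm's flange, where the gripper is bolted on; the fingertips stand 173 mm ahead of it and the grasp point (between the pads) lies 155 mm ahead of it; z points along the fingers, y is the direction in which the jaws open and shut (so a half turn about z gives the same grasp; the last joint's range is limited). The gripper opens to 85 mm and grips with 20 to 120 N. Pads are 22 mm wide; open, the fingers measure 114 mm over their backs; the gripper's body (76 mm by 85 mm) begins 54 mm behind the grasp point. The pads swing forward as they close: fully open they stand 13 mm farther back than shut.
Start: joints at [-1.139, 0.238, -0.013, 1.319, 0, 1.571], TCP at [0.22, -0.477, 0.405] pointing down, gripper open.
Joint ranges: [-2.66, 2.66], [-1.03, 1.9], [-1.14, 1.46], [-1.82, 2.27], [-1.45, 1.34], [-3.14, 3.14]. Speed limits (rad/s): [2.22, 2.22, 2.79, 3.14, 3.14, 3.14].

### API

Orientations are given as a unit quaternion [w, x, y, z].
In Python, from station import bot gives the robot as it stands.
- The arm moves only by the tool jog_arm, never from a script. Its argument "targets" is a list of rows, each a list of 3 entries, a list of its own where there are three numbers: the finger opening in mm, from 0 to 85.4, then the shift along the tool's x, y, z in mm, then the turn about the tool's z in rad. A call has 1 to 8 rows; each row is the pose to reach, as a shift and turn from the pose commanded when the call began, along the tool's axes at that moment; what a row does not reach only later rows make up. A row lasts 1/12 s, in which the tool goes at most 41.7 mm and 7.16 degrees, less where a joint would pass 70% of its speed; a pose out of reach is approached as far as the arm can. A call with a gripper value outside its range is refused whole. The fingers move at their own pace and stop on an object; the grip force is fixed at half the most. Time passes only in rows, so rows that repeat a pose let the fingers close. It gives the time, the measured TCP pose, the force and the opening at its end, in the units of the state.
- bot.state(): the state, without advancing time (a new reading comes with each control period).
- bot.grab_frame(name): name is "scene" or "top" or "wrist"; returns a dict with "img" (400x640x3 uint8, blue, green, red), "fx", "fy", "cx", "cy" (pixels), "eye" and "orientation" of the camera in the world. Camera axes: x right, y down, z forward; pixel columns grow to the right and rows downward; lengths in m; the calibration is good to about 2 mm. A picture is of the moment at which its call begins. There is no depth.
- bot.close_job(): hands the job in, once; it reports no verdict.
The state is a dict: "clock": time; "qpos": joint angles; "joint_velocities": joint speeds; "effort": joint torques, N m; "tcp_pos": TCP position; "eef_rot": TCP orientation; "ft_force": force on the tool from outside, world axes, zero at the start; "moment": the same for the moment, N m; "opening": opening from 0.0 (shut) to 1.0 (fully open).
Only numpy, scipy, OpenCV 4.12 (cv2) and the standard library are available. Lean on these libraries where they do the work, as an engineer would, in place of code of your own. Each camera call takes 0.05 s, during which the arm holds its last target.

### The job

Without gripping or lifting anything, turn the black indexing dial gently with a fingertip (its brass peg is there to be pushed) until the dial's white index mark lines up with the scale line at the orange stud, and let it rest there. Then push the red locking block fully home towards the dial, with the mark still on the line. The little bowl stays on the dial and everything else on the bench stays where it stands.

Things in the scene. Friction and masses are not known exactly. Their poses are not given: they have to be found in the camera images.
- unit: Fixture fixed to the bench (cannot move): round green base 268 mm across with a flat aluminium scale ring, ring top 34 mm above the bench, bearing the black dial, the red locking block and, outside the dial, the fixed coloured studs. Origin: on the dial's upright axis at bench height. Its z is up; its +y points from the axis to the locking block. A green guide plate, 16 mm high and 90 mm wide, runs under the block out to 230 mm from the axis.
- dial (a joint): Turn of the black dial in rad, counter-clockwise from above positive; at 0 the index mark points along the unit's -x. Range -2.6 to 2.6, starting near 0. Stays where it is left (friction 0.09 N m, so about 1.2 N at the peg). The dial is a flat disc, 200 mm across, top 43 mm above the bench.
- index (a point): Where the dial's white index mark (5 mm wide, from 84 to 100 mm from the axis), prolonged straight outwards, crosses the circle of studs, 122 mm from the axis; 43 mm above the bench. Turns with the dial. It coincides, seen from above, with a stud's centre when the mark lines up with that stud's line.
- peg (a point): Centre of the top of the brass peg that stands on the dial on the line of the index mark, 76 mm from the axis: 14 mm across, 26 mm tall, top 69 mm above the bench. Turns with the dial.
- stud_orange: Orange stud, 12 mm across, 9 mm tall, fixed on the scale ring 122 mm from the axis, at the outer end of the target scale line (black, 4 mm wide, radial). Origin: centre of its underside, 34 mm above the bench. The three studs swap places from run to run among the three long scale lines, at dial values of -1.05, +1.05 and +1.83 rad.
- stud_blue: Blue stud, same size, at another long line. Not the target.
- stud_green: Green stud, same size, at another long line. Not the target.
- lock (a joint): Travel of the red locking block towards the dial's axis (along the unit's -y), in m: 0 open, 0.022 fully home against its stop. Stays where it is left (friction 2 N). It does not itself turn or stop the dial.
- lock_face (a point): Middle of the top edge of the red block's outer face (the face to push, looking away from the dial along the unit's +y), 57 mm above the bench, 210 mm from the axis when open. The block is 60 mm wide, 26 mm thick and 40 mm high, its underside 17 mm above the bench. Moves with the block.
- bowl: Small light wooden bowl, 72 mm across and 42 mm high, standing loose on the middle of the dial and turning with it. Origin: centre of its underside. Must not be lifted or shifted.
- mug: Dark wooden mug, 76 mm across plus handle, 75 mm high. Origin: centre of its underside. Bystander.
- spoon: Wooden spoon, 200 mm long, lying along its x. Origin: underside, near its middle. Bystander.
- knife: Carving knife, 200 mm long, lying along its x, handle 22 mm thick. Origin: on the underside where the handle meets the blade. Bystander.
- stone: Grey sharpening stone, 70 by 180 by 26 mm. Origin: centre of its underside. Bystander.
- mallet: Turned wooden carver's mallet standing on its 72 to 80 mm wide head, handle up, 220 mm high. Origin: centre of its underside. Bystander.
- eggcup: Turned wooden egg cup, 48 mm across, 65 mm high. Origin: centre of its underside. Bystander.
Mind the look-alikes: they are no part of the job. Leave any blue or purple look-alike of the bowl alone.

How it is judged:
By the outcome, as a careful person would: the job done as asked, in the order asked, and still so for the second after the job is handed in, with the robot touching nothing.
It also fails if it takes over 51 s, if anything falls off the work surface, if the arm or the gripper's body presses on something with over 40 N, if the wrist force passes 120 N, or if a joint passes its speed limit or range.

## Working session

There is one attempt and no reset: what is moved stays moved. The work goes in short steps, Python scripts to look and compute and a tool call to move; the robot and the scene stay as the last step left them, time stands still between calls to the robot, and variables do not carry over. Pictures are saved under pics/ and viewed, and the job is handed in when it is done.

Besides the shell and the picture viewer there is one more tool, called after "Emit:" as name([rows], argument=value, ...), one row to a line, values as JSON. jog_arm: Moves the arm, as the interface text tells. Its arguments: {"type":"object","properties":{"targets":{"type":"array"}},"required":["targets"]}

```bash
mkdir -p pics; ls; cat > h.py <<'E'
import numpy as np, cv2
from scipy.spatial.transform import Rotation as R
from station import bot
def rot(q): return R.from_quat([q[1],q[2],q[3],q[0]]).as_matrix()
def grab(n,f=None):
    d=bot.grab_frame(n)
    if f: cv2.imwrite('pics/'+f,d['img'])
    return d
def ray(d,u,v,z):
    M=rot(d['orientation']); r=M@np.array([(u-d['cx'])/d['fx'],(v-d['cy'])/d['fy'],1]); e=np.array(d['eye'])
    return e+r*(z-e[2])/r[2]
def proj(d,p):
    c=rot(d['orientation']).T@(np.array(p)-np.array(d['eye'])); return d['fx']*c[0]/c[2]+d['cx'],d['fy']*c[1]/c[2]+d['cy']
E
python3 - <<'E'
from h import *
import pickle
for n in ['top','scene']:
    d=grab(n,n+'0.png'); pickle.dump(d,open(n+'0.pkl','wb')); print(n,d['eye'],d['orientation'],d['fx'])
s=bot.state(); print(s)
E
```

```text
pics
top [ 0.4214377  -0.01726107  1.14589422] [ 0.03420907 -0.69999051  0.71214429 -0.0411525 ] 396.8200499335125
scene [1.29224124 0.19240181 0.98303635] [-0.20410214  0.55676925  0.75795466 -0.27176285] 377.8412948694242
{'clock': 0.1, 'qpos': array([-1.13902842e+00,  2.38724192e-01, -1.41159063e-02,  1.31923552e+00,
       -6.89531734e-06,  1.57078795e+00]), 'joint_velocities': array([ 0.00142971, -0.00157446,  0.00168496, -0.00246169,  0.00047548,
        0.00169487]), 'effort': array([-5.96227856e-04, -5.39719176e+01,  3.46998632e+01,  1.34094481e-02,
        1.49354099e-05, -9.68229102e-06]), 'tcp_pos': array([ 0.2196411 , -0.47669266,  0.40416104]), 'eef_rot': array([-6.24060293e-04,  9.76786326e-01,  2.14214996e-01, -1.40384205e-04]), 'ft_force': array([0.09318266, 0.09522973, 0.15153486]), 'moment': array([-0.0298023 , -0.00134806,  0.00696181]), 'opening': 0.9970900703938326}
```

View pics/top0.png

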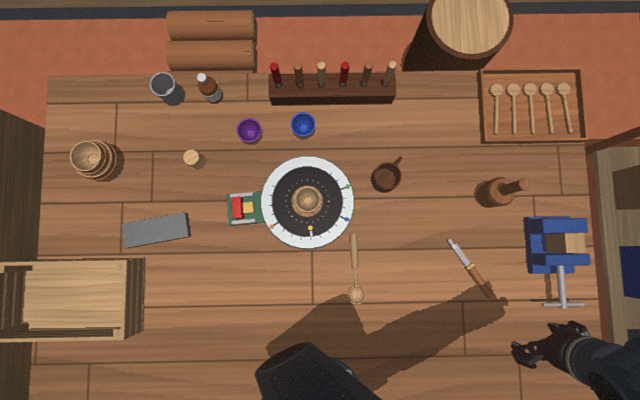

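View pics/scene0.png

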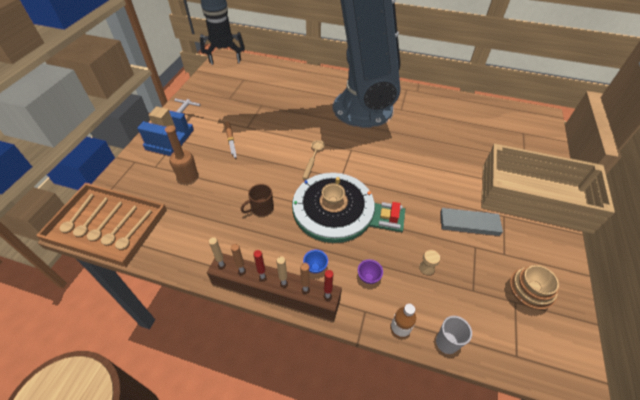

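The top view shows the dial centred near (307,202), the red block at (237,207) on its guide plate, and the peg near (310,230). The blue (303,124) and purple (249,130) bowls are look-alikes. The wooden bowl sits mid-dial. I'll crop in to identify the studs.

```bash
python3 - <<'E'
from h import *
import pickle
d=pickle.load(open('top0.pkl','rb')); im=d['img']
cv2.imwrite('pics/crop0.png',cv2.resize(im[150:255,220:360],None,fx=5.5,fy=5.5,interpolation=cv2.INTER_CUBIC))
hsv=cv2.cvtColor(im,cv2.COLOR_BGR2HSV)
# outer white ring: fit
m=((hsv[...,1]<40)&(hsv[...,2]>170)).astype(np.uint8); m[:150]=0;m[255:]=0;m[:,:255]=0;m[:,360:]=0
c=max(cv2.findContours(m,cv2.RETR_EXTERNAL,cv2.CHAIN_APPROX_NONE)[0],key=cv2.contourArea)
e=cv2.fitEllipse(cv2.convexHull(c)); print('ring',e, ray(d,*e[0],0.034)); P=np.array([ray(d,*p[0],0.034) for p in cv2.convexHull(c)])[:,:2]
A=np.c_[2*P,np.ones(len(P))]; x=np.linalg.lstsq(A,(P**2).sum(1),rcond=None)[0]; C=x[:2]; print('C',C,'r',np.sqrt(x[2]+C@C))
E
```

```text
ring ((305.4947204589844, 198.14263916015625), (82.70320892333984, 91.19091033935547), 70.36676025390625) [0.55894283 0.02801267 0.034     ]
C [0.55231555 0.0243533 ] r 0.12809719886714827
```

View pics/crop0.png

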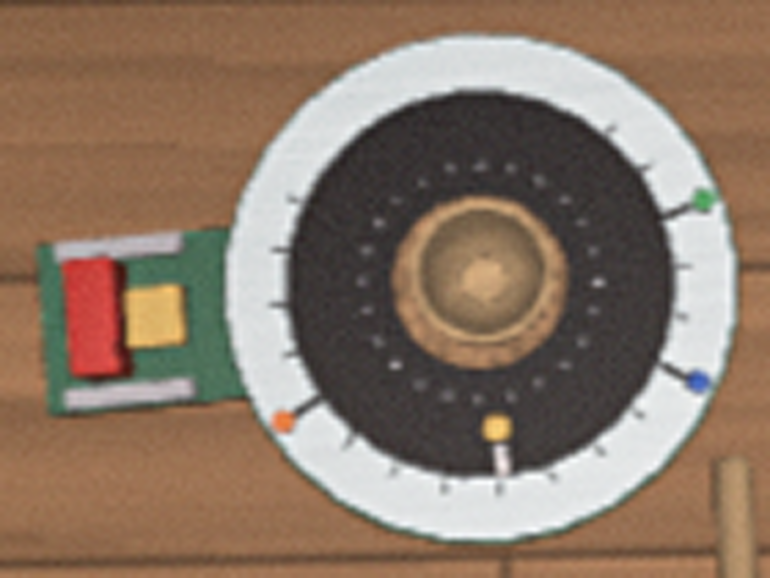

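```bash
cat >> h.py <<'E'
def cen(d,lo,hi,box,zs):
    hsv=cv2.cvtColor(d['img'],cv2.COLOR_BGR2HSV); m=cv2.inRange(hsv,lo,hi); k=np.zeros_like(m); x0,y0,x1,y1=box; k[y0:y1,x0:x1]=m[y0:y1,x0:x1]
    n,l,s,c=cv2.connectedComponentsWithStats(k); 
    if n<2: return None
    i=1+np.argmax(s[1:,4]); return s[i],c[i],ray(d,*c[i],zs)
def circ(P):
    A=np.c_[2*P,np.ones(len(P))]; x=np.linalg.lstsq(A,(P**2).sum(1),rcond=None)[0]; C=x[:2]; return C,np.sqrt(x[2]+C@C)
def diskfit(d,box,z=.043):
    g=cv2.inRange(d['img'],(0,0,0),(85,85,85)); k=np.zeros_like(g); x0,y0,x1,y1=box; k[y0:y1,x0:x1]=g[y0:y1,x0:x1]
    k=cv2.morphologyEx(k,cv2.MORPH_OPEN,np.ones((5,5),np.uint8))
    c=max(cv2.findContours(k,cv2.RETR_EXTERNAL,cv2.CHAIN_APPROX_NONE)[0],key=cv2.contourArea); c=cv2.convexHull(c)
    return circ(np.array([ray(d,*p[0],z) for p in c])[:,:2])
E
python3 - <<'E'
from h import *
import pickle
d=pickle.load(open('top0.pkl','rb')); b=(225,150,358,252)
C,r=diskfit(d,b); print('dial',C,r)
m=cv2.inRange(d['img'],(150,150,150),(255,255,255));m[:150]=0;m[252:]=0;m[:,:262]=0;m[:,358:]=0
c=max(cv2.findContours(m,cv2.RETR_EXTERNAL,cv2.CHAIN_APPROX_NONE)[0],key=cv2.contourArea);c=cv2.convexHull(c)
print('ring',circ(np.array([ray(d,*p[0],.034) for p in c])[:,:2]))
S={}
for n,lo,hi,z,bb in [('or',(5,120,150),(17,255,255),.043,(262,215,285,240)),('bl',(105,100,80),(125,255,255),.043,(330,205,358,235)),('gr',(45,80,60),(85,255,255),.043,(335,175,358,200)),('peg',(15,90,130),(32,255,255),.069,(300,220,320,240)),('red',(0,150,100),(6,255,255),.057,b)]:
    q=cen(d,lo,hi,bb,z); print(n,q)
    if q: 
        v=q[2][:2]-C; print('  r',np.hypot(*v),'ang',np.arctan2(v[1],v[0]))
E
```

```text
dial [0.55026466 0.02394124] 0.09731069968102009
ring (array([0.55287685, 0.02439358]), np.float64(0.12816610329487824))
or (array([262, 229,  16,  11,  29], dtype=int32), array([268.65517241, 234.24137931]), array([0.45881505, 0.13084368, 0.043     ]))
  r 0.14068107110595515 ang 2.27844546881111
bl (array([345, 218,   4,   3,   9], dtype=int32), array([346.33333333, 218.88888889]), array([ 0.4977257, -0.0853432,  0.043    ]))
  r 0.12125770423407066 ang -2.0189291631699673
gr (array([346, 185,   4,   3,   8], dtype=int32), array([347.5, 186. ]), array([ 0.59025074, -0.09076931,  0.043     ]))
  r 0.12148002602214157 ang -1.2353849877309566
peg (array([308, 225,   5,   5,  21], dtype=int32), array([309.85714286, 227.19047619]), array([0.47506937, 0.01573347, 0.069     ]))
  r 0.07564191182287736 ang -3.032870402817869
red (array([231, 197,  12,  22, 196], dtype=int32), array([236.4744898 , 207.15816327]), array([0.53425427, 0.217235  , 0.057     ]))
  r 0.1939556908986495 ang 1.653437015556025
```

Candidates, with top-view pixels:
- **Studs:** orange (271,226), blue (346,219), green (347,186). Orange is the target, at a dial value of -1.05, since it lies clockwise from the mark.
- **Peg:** brass peg at (310,227). The yellow pad at (249,207) belongs to the lock and isn't the peg.
- **Push block:** red block at (236,207).
- **Bowl:** the wooden one on the dial at (307,200). The blue and purple ones are look-alikes.

The close crop above confirms these choices. I'll move above the bench near the peg, with the fingers shut.

Emit:
jog_arm([
  [0,[418,-299,44],-1.247],
  [0,[418,-299,44],-1.247],
  [0,[418,-299,44],-1.247],
  [0,[418,-299,44],-1.247],
  [0,[418,-299,44],-1.247],
  [0,[418,-299,44],-1.247],
  [0,[418,-299,44],-1.247],
  [0,[418,-299,44],-1.247],
])

```text
clock: 0.77
tcp_pos: [0.3845, -0.1863, 0.3761]
eef_rot: [-0.0, 0.753, 0.658, 0.0]
ft_force: [0.7, -0.5, 0.4]
opening: 0.004
```

```bash
cat >> h.py <<'E'
def go(x,y,z,yaw):
    s=bot.state(); M=rot(s['eef_rot']); p=s['tcp_pos']; cy=np.arctan2(M[1,0],M[0,0])
    print('clk',s['clock'],'tcp',p.round(4),'yaw',round(cy,4),'F',s['ft_force'].round(2),'q6',s['qpos'].round(2))
    print('shift mm',(M.T@(np.array([x,y,z])-p)*1e3).round(1),'turn',round((cy-yaw+np.pi)%(2*np.pi)-np.pi,4))
E
python3 -c "
from h import *
go(.475,-.03,.36,1.679)"
```

```text
clk 0.7667 tcp [ 0.3845 -0.1863  0.3761] yaw 1.4376 F [ 0.72 -0.55  0.42] q6 [-0.45  0.08 -0.28  1.21  0.    1.25]
shift mm [166.9  68.9  16.1] turn -0.2414
```

Emit:
jog_arm([
  [0,[167,69,16],-0.241],
  [0,[167,69,16],-0.241],
  [0,[167,69,16],-0.241],
  [0,[167,69,16],-0.241],
  [0,[167,69,16],-0.241],
  [0,[167,69,16],-0.241],
  [0,[167,69,16],-0.241],
  [0,[167,69,16],-0.241],
])

```text
clock: 1.43
tcp_pos: [0.4752, -0.0327, 0.3601]
eef_rot: [-0.0, 0.67, 0.742, -0.0]
ft_force: [-0.7, -0.8, 0.3]
opening: 0.0
```

```bash
python3 -c "
from h import *
import pickle
d=grab('wrist','w1.png'); pickle.dump(d,open('w1.pkl','wb'))
go(.475,-.03,.36,1.679)"
```

```text
clk 1.4833 tcp [ 0.4752 -0.0331  0.3602] yaw 1.6719 F [ 0.38 -0.15 -0.38] q6 [-0.07  0.18 -0.21  1.18 -0.    1.4 ]
shift mm [3.1 0.2 0.2] turn -0.0071
```

View pics/w1.png

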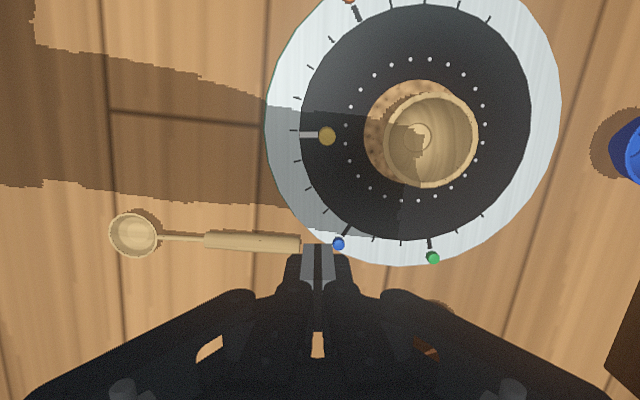

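The wrist view shows the peg at (327,136), the white mark at (308,135), the blue stud at (338,243), and the green stud at (433,257). The orange stud is cut off at the top edge near (348,1). I'll refine the axis from this view.

```bash
python3 - <<'E'
from h import *
import pickle
d=pickle.load(open('w1.pkl','rb')); print(d['eye'])
img=d['img']
g=cv2.inRange(img,(0,0,0),(70,70,70))
C,r=diskfit(d,(290,3,540,240)); print('dial',C,r)
hsv=cv2.cvtColor(img,cv2.COLOR_BGR2HSV)
for n,lo,hi,z,bb in [('bl',(105,100,60),(125,255,255),.043,(325,230,350,255)),('gr',(45,80,60),(85,255,255),.043,(420,245,445,270)),('peg',(15,60,60),(35,255,255),.069,(316,120,340,150)),('mark',(0,0,130),(180,60,255),.043,(303,128,318,142)),('or',(3,120,120),(17,255,255),.043,(335,0,365,12))]:
    q=cen(d,lo,hi,bb,z); print(n,*q)
E
```

```text
[0.46927241 0.03763923 0.32902934]
dial [0.5543361  0.02541079] 0.09844311111649238
bl [333 238  11  12 114] [337.93859649 243.64035088] [ 0.50109824 -0.08214791  0.043     ]
gr [426 252  13  12 122] [432.31147541 257.3852459 ] [ 0.5930243  -0.08698733  0.043     ]
peg [318 126  18  20 277] [326.40794224 135.75812274] [0.47823864 0.0186131  0.069     ]
mark [303 132  15   5  75] [310. 134.] [0.46489058 0.01674109 0.043     ]
or [346   0   8   2  10] [3.495e+02 2.000e-01] [0.48558479 0.12128059 0.043     ]
```

Emit:
jog_arm([
  [0,[22,7,30],-0.007],
  [0,[22,7,60],-0.007],
  [0,[22,7,85],-0.007],
  [0,[22,7,105],-0.007],
  [0,[22,7,118],-0.007],
  [0,[22,7,124],-0.007],
  [0,[22,7,127],-0.007],
  [0,[22,7,127],-0.007],
])

```text
clock: 2.15
tcp_pos: [0.4802, -0.0105, 0.2334]
eef_rot: [-0.0, 0.668, 0.744, -0.0]
ft_force: [0.0, 0.4, 0.5]
opening: 0.001
```

```bash
python3 -c "
from h import *
go(.480,-.01,.233,1.679)
d=grab('wrist','w2.png')
d=grab('scene')
cv2.imwrite('pics/s2.png',cv2.resize(d['img'][130:260,250:450],None,fx=4,fy=4,interpolation=cv2.INTER_CUBIC))
"
```

```text
clk 2.15 tcp [ 0.4802 -0.0105  0.2334] yaw 1.6785 F [0.02 0.43 0.48] q6 [-0.02  0.29 -0.42  0.86  0.    1.44]
shift mm [ 0.5 -0.2  0.4] turn -0.0005
```

View pics/w2.png

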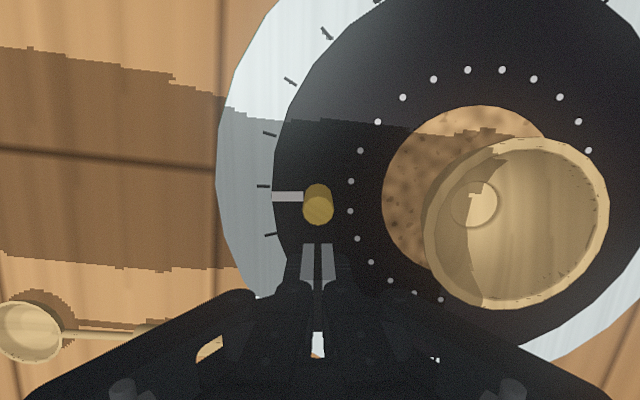

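View pics/s2.png

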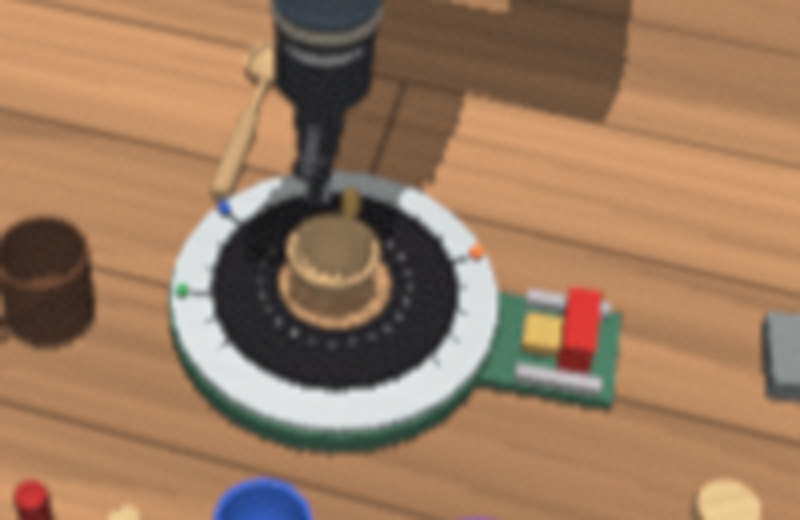

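The fingertip at (317,245) lines up with the peg at (318,205), just in front of it. I'll check the tip height from the scene view.

```bash
python3 -c "
from h import *
import pickle
d=pickle.load(open('scene0.pkl','rb'))
for z in (.047,.06): u,v=proj(d,(.4802,-.0105,z)); print(z,(u-250)*4,(v-130)*4)
for z in (.043,.069): u,v=proj(d,(.4774,.0178,z)); print('peg',z,(u-250)*4,(v-130)*4)
"
```

```text
0.047 315.59017511893967 203.5709086833898
0.06 316.09250357009296 193.05007849474646
peg 0.043 349.1524565265822 212.08508304923544
peg 0.069 350.7094683348621 191.0034491365236
```

```bash
cat >> h.py <<'E'
C0=np.array([.553,.026]); PSI=.0745
def fpose(phi,off):
    t=np.array([np.sin(phi),-np.cos(phi)]); return C0+.076*np.array([np.cos(phi),np.sin(phi)])-off*t, phi-np.pi/2
def table(rows,z):
    s=bot.state(); M=rot(s['eef_rot']); p=s['tcp_pos']; cy=np.arctan2(M[1,0],M[0,0])
    print(s['clock'],p.round(4),cy.round(4),s['ft_force'].round(2))
    for phi,off in rows:
        q,yw=fpose(phi,off); sh=M.T@(np.array([*q,z])-p)*1e3; print(round(phi,3),sh.round(1),round((cy-yw+np.pi)%(2*np.pi)-np.pi,3))
E
python3 -c "
from h import *
table([(-3.033,.025),(-3.033,.022),(-3.033,.0195),(-3.033,.018),(-3.053,.018),(-3.083,.018),(-3.113,.018),(-3.143,.018)],.2305)"
```

```text
2.25 [ 0.4807 -0.0102  0.2342] 1.6791 [ 0.4   0.47 -0.53]
-3.033 [ 3.2 -0.2  3.7] -0.0
-3.033 [ 6.2 -0.2  3.7] -0.0
-3.033 [ 8.7 -0.2  3.7] -0.0
-3.033 [10.2 -0.2  3.7] -0.0
-3.053 [11.7 -0.5  3.7] 0.02
-3.083 [14.  -1.   3.7] 0.05
-3.113 [16.3 -1.4  3.7] 0.08
-3.143 [18.6 -1.7  3.7] 0.11
```

Emit:
jog_arm([
  [0,[3,0,3],0],
  [0,[6,0,3],0],
  [0,[8.5,0,3],0],
  [0,[10,0,3],0],
  [0,[11.7,-0.5,3],0.02],
  [0,[14,-1,3],0.05],
  [0,[16.3,-1.4,3],0.08],
  [0,[18.6,-1.7,3],0.11],
])

```text
clock: 2.92
tcp_pos: [0.4768, 0.0087, 0.2305]
eef_rot: [0.0, 0.708, 0.706, 0.0]
ft_force: [0.5, -1.7, 0.4]
opening: 0.001
```

```bash
python3 -c "
from h import *
d=grab('wrist','w3.png')
table([(-3.143-.035*i,.018) for i in range(1,9)],.2305)"
```

```text
2.9667 [0.4767 0.009  0.2305] 1.5655 [-0.16  0.02 -0.19]
-3.178 [ 1.8 -0.3 -0. ] 0.031
-3.213 [ 4.5 -0.8 -0. ] 0.066
-3.248 [ 7.2 -1.2 -0. ] 0.101
-3.283 [ 9.9 -1.5 -0. ] 0.136
-3.318 [12.6 -1.7 -0. ] 0.171
-3.353 [15.4 -1.8 -0. ] 0.206
-3.388 [18.1 -1.8 -0. ] 0.241
-3.423 [20.8 -1.8 -0. ] 0.276
```

View pics/w3.png

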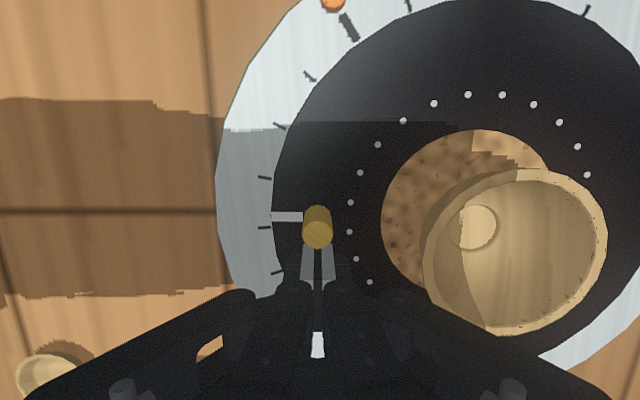

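The wrist view shows the finger touching the peg at (317,228), with a force of about 1.7 N. The mark is at (287,216), and the target line with its orange stud is at (348,28). I'll keep following the arc.

Emit:
jog_arm([
  [0,[1.8,-0.3,0],0.03],
  [0,[4.5,-0.8,0],0.066],
  [0,[7.2,-1.2,0],0.1],
  [0,[9.9,-1.5,0],0.136],
  [0,[12.6,-1.7,0],0.17],
  [0,[15.4,-1.8,0],0.206],
  [0,[18.1,-1.8,0],0.24],
  [0,[20.8,-1.8,0],0.276],
])

```text
clock: 3.63
tcp_pos: [0.4749, 0.0294, 0.2304]
eef_rot: [0.0, 0.798, 0.602, -0.0]
ft_force: [0.4, -1.5, 0.5]
opening: 0.001
```

```bash
python3 -c "
from h import *
table([(-3.423-.035*i,.018) for i in range(1,9)],.2305)"
```

```text
3.6333 [0.4749 0.0294 0.2304] 1.2921 [ 0.35 -1.55  0.51]
-3.458 [ 3.1 -0.6 -0.1] 0.038
-3.493 [ 5.8 -1.1 -0.1] 0.073
-3.528 [ 8.5 -1.4 -0.1] 0.108
-3.563 [11.2 -1.7 -0.1] 0.143
-3.598 [13.9 -1.9 -0.1] 0.178
-3.633 [16.6 -2.  -0.1] 0.213
-3.668 [19.4 -2.  -0.1] 0.248
-3.703 [22.1 -2.  -0.1] 0.283
```

Emit:
jog_arm([
  [0,[2.7,-0.5,0],0.035],
  [0,[5.4,-1,0],0.07],
  [0,[8.1,-1.4,0],0.105],
  [0,[10.8,-1.7,0],0.14],
  [0,[13.5,-1.9,0],0.175],
  [0,[16.2,-2,0],0.21],
  [0,[19,-2,0],0.245],
  [0,[21.7,-2,0],0.28],
])

```text
clock: 4.3
tcp_pos: [0.4789, 0.0508, 0.2304]
eef_rot: [0.0, 0.875, 0.485, -0.0]
ft_force: [0.8, -1.5, 0.6]
opening: 0.001
```

```bash
python3 -c "
from h import *
d=grab('wrist','w4.png')
table([(-3.703-.035*i,.018) for i in range(1,9)],.2305)"
```

```text
4.35 [0.4791 0.0512 0.2304] 1.0098 [ 1.12  0.69 -0.7 ]
-3.738 [ 2.7 -0.6 -0.1] 0.035
-3.773 [ 5.4 -1.1 -0.1] 0.07
-3.808 [ 8.1 -1.5 -0.1] 0.105
-3.843 [10.8 -1.8 -0.1] 0.14
-3.878 [13.6 -2.  -0.1] 0.175
-3.913 [16.3 -2.1 -0.1] 0.21
-3.948 [19.  -2.1 -0.1] 0.245
-3.983 [21.8 -2.  -0.1] 0.28
```

View pics/w4.png

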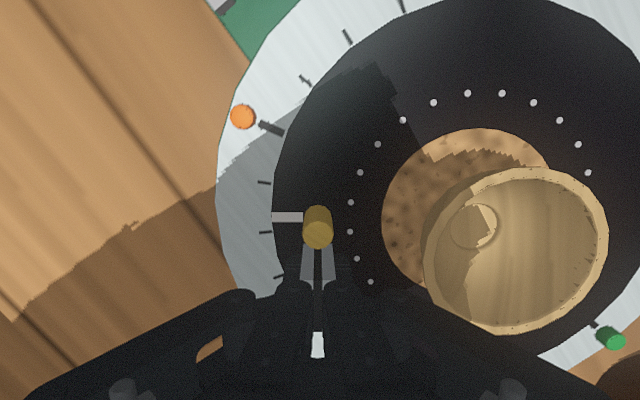

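The mark is at (287,217) and the orange stud has closed in to (243,116), about 0.4 rad to go.

Emit:
jog_arm([
  [0,[2.7,-0.6,0],0.035],
  [0,[5.4,-1.1,0],0.07],
  [0,[8.1,-1.5,0],0.105],
  [0,[10.8,-1.8,0],0.14],
  [0,[13.6,-2,0],0.175],
  [0,[16.3,-2.1,0],0.21],
  [0,[18.5,-2.1,0],0.24],
  [0,[19.7,-2,0],0.255],
])

```text
clock: 5.02
tcp_pos: [0.4875, 0.0686, 0.2303]
eef_rot: [-0.0, 0.929, 0.37, -0.0]
ft_force: [-1.2, -2.0, 1.5]
opening: 0.0
```

```bash
cat >> h.py <<'E'
def fitC(d):
    # dial rim samples: hand box-free; dark->light edge rays from projected centre
    pts=[]; g=cv2.GaussianBlur(d['img'],(3,3),0).max(axis=2).astype(float)
    return pts
E
python3 -c "
from h import *
import pickle
d=grab('wrist','w5.png'); pickle.dump(d,open('w5.pkl','wb'))
print(proj(d,(*C0,.043)))
table([(-3.958-.02*i,.018) for i in range(1,9)],.2305)"
```

```text
(np.float64(466.59670194806046), np.float64(218.67428812414474))
5.0667 [0.4876 0.0687 0.2303] 0.7579 [-0.76 -0.77  0.36]
-3.978 [ 1.9 -0.5 -0.2] 0.024
-3.998 [ 3.5 -0.8 -0.2] 0.044
-4.018 [ 5.  -1.  -0.2] 0.064
-4.038 [ 6.5 -1.3 -0.2] 0.084
-4.058 [ 8.1 -1.5 -0.2] 0.104
-4.078 [ 9.6 -1.7 -0.2] 0.124
-4.098 [11.2 -1.8 -0.2] 0.144
-4.118 [12.7 -2.  -0.2] 0.164
```

View pics/w5.png

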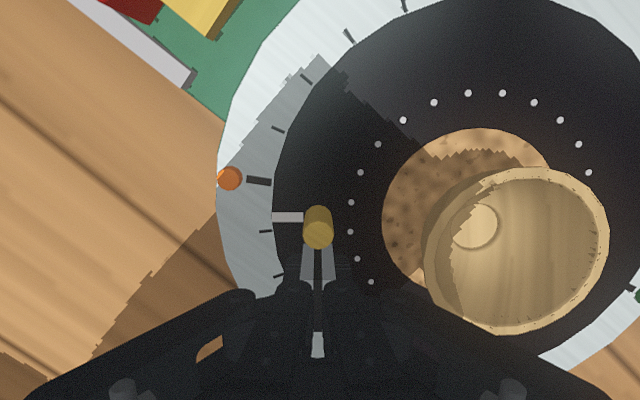

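The mark is at (287,217), the target line at (258,181) and the orange stud at (230,178). I'll measure the remaining angle, using the ring of white dots to find the axis.

```bash
cat >> h.py <<'E'
def measure(d,mb,ob,lb,dotbox,verb=True):
    x0,y0,x1,y1=dotbox; g=d['img'].min(axis=2).astype(np.uint8); m=(g>90).astype(np.uint8); k=np.zeros_like(m); k[y0:y1,x0:x1]=m[y0:y1,x0:x1]
    n,l,s,c=cv2.connectedComponentsWithStats(k); D=np.array([ray(d,*c[i],.043)[:2] for i in range(1,n) if 8<s[i,4]<150 and s[i,2]<14 and s[i,3]<14])
    for _ in range(4):
        C,r=circ(D); res=np.abs(np.hypot(*(D-C).T)-r); D=D[res<max(.0012,1.5*np.median(res))]
    print('dots',len(D),'C',C.round(4),'r',r.round(4))
    ang={}
    for nm,lo,hi,b,z in [('mark',(0,0,115),(180,70,255),mb,.043),('or',(3,120,90),(17,255,255),ob,.043),('line',(0,0,0),(180,255,60),lb,.034)]:
        q=cen(d,lo,hi,b,z)
        if q is None: print(nm,None); continue
        v=q[2][:2]-C; ang[nm]=np.arctan2(v[1],v[0]); print(nm,q[0],q[1].round(1),'r',np.hypot(*v).round(4),'ang',ang[nm].round(4))
    return C,ang
E
python3 -c "
from h import *
import pickle
d=pickle.load(open('w5.pkl','rb'))
C,a=measure(d,(272,206,302,228),(212,160,246,195),(246,172,271,190),(340,80,600,290))
print({k:round(a['mark']-a[k],4) for k in a})
"
```

```text
dots 14 C [0.5542 0.0264] r 0.06
mark [272 212  30  10 300] [286.5 216.5] r 0.0918 ang 2.329
or [216 167  26  23 461] [229.1 177.9] r 0.121 ang 2.1643
line [246 176  25  10 153] [258.6 180.5] r 0.1079 ang 2.1741
{'mark': np.float64(0.0), 'or': np.float64(0.1647), 'line': np.float64(0.1549)}
```

Emit:
jog_arm([
  [0,[1.9,-0.5,0],0.024],
  [0,[3.5,-0.8,0],0.044],
  [0,[5,-1,0],0.064],
  [0,[6.5,-1.3,0],0.084],
  [0,[7.8,-1.5,0],0.1],
  [0,[8.6,-1.6,0],0.112],
  [0,[9.2,-1.7,0],0.12],
  [0,[9.2,-1.7,0],0.12],
])

```text
clock: 5.73
tcp_pos: [0.4932, 0.0762, 0.2303]
eef_rot: [-0.0, 0.949, 0.314, 0.0]
ft_force: [-0.6, 0.1, -0.4]
opening: -0.005
```

```bash
python3 -c "
from h import *
import pickle
d=grab('wrist','w6.png'); pickle.dump(d,open('w6.pkl','wb'))
C,a=measure(d,(272,206,302,228),(212,190,250,222),(246,194,271,214),(340,80,600,290))
print({k:round(a['mark']-a[k],4) for k in a})
table([(-4.078-.01*i,.018) for i in range(0,9)],.2305)
"
```

```text
dots 14 C [0.5542 0.0263] r 0.06
mark [272 212  30  10 300] [286.5 216.5] r 0.0919 ang 2.2075
or [216 195  26  24 455] [228.3 206.3] r 0.121 ang 2.1636
line [246 202  24   7 156] [257.8 204.8] r 0.1079 ang 2.1754
{'mark': np.float64(0.0), 'or': np.float64(0.0439), 'line': np.float64(0.0321)}
5.7833 [0.4932 0.0762 0.2303] 0.639 [-0.51  0.7  -1.2 ]
-4.078 [ 0.5 -0.1 -0.2] 0.005
-4.088 [ 1.2 -0.3 -0.2] 0.015
-4.098 [ 2.  -0.5 -0.2] 0.025
-4.108 [ 2.8 -0.6 -0.2] 0.035
-4.118 [ 3.5 -0.8 -0.2] 0.045
-4.128 [ 4.3 -0.9 -0.2] 0.055
-4.138 [ 5.1 -1.1 -0.2] 0.065
-4.148 [ 5.8 -1.2 -0.2] 0.075
-4.158 [ 6.6 -1.3 -0.2] 0.085
```

View pics/w6.png

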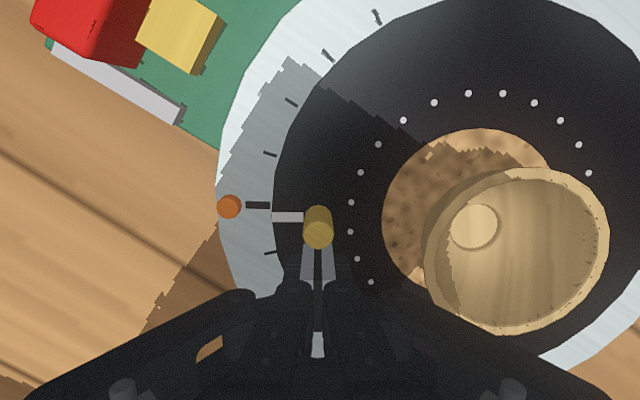

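Both measures agree there are still 0.03–0.044 rad left. I'll push 0.025 more, then back off for a steeper view.

Emit:
jog_arm([
  [0,[0.7,-0.1,0],0.008],
  [0,[1.3,-0.2,0],0.016],
  [0,[1.9,-0.3,0],0.025],
  [0,[1.9,-0.3,0],0.025],
  [0,[-3,0,0],0.025],
  [0,[-10,0,-5],0.025],
  [0,[-30,0,-50],0.025],
  [0,[-50,0,-90],0.025],
])

```text
clock: 6.45
tcp_pos: [0.4555, 0.0486, 0.3106]
eef_rot: [-0.0, 0.953, 0.302, -0.002]
ft_force: [2.1, -0.6, 0.9]
opening: 0.002
```

```bash
python3 -c "
from h import *
import pickle
d=grab('wrist','w7.png'); pickle.dump(d,open('w7.pkl','wb'))
print(d['eye'],rot(d['orientation'])[:,2]); go(.49,.076,.32,.61)"
```

```text
[0.5138868  0.08966198 0.27933526] [-0.22913254 -0.15925828 -0.96027865]
clk 6.5 tcp [0.4546 0.0474 0.3179] yaw 0.6138 F [ 0.05 -1.03  5.21] q6 [ 0.1   0.17 -0.33  1.06 -0.    2.63]
shift mm [45.5 -3.  -1.9] turn 0.0038
```

View pics/w7.png

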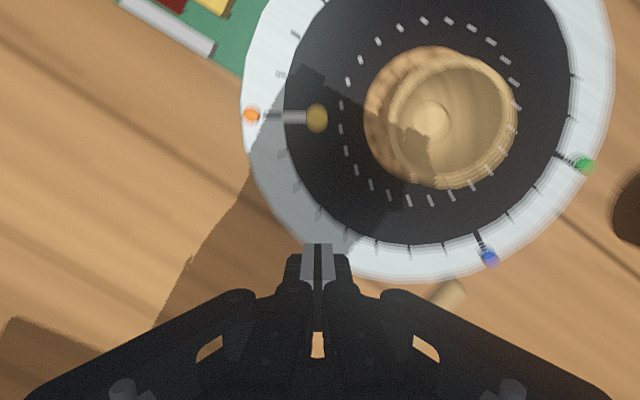

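That frame is motion-blurred, so I'll settle and retake it.

Emit:
jog_arm([
  [0,[0,0,0],0],
  [0,[0,0,0],0],
  [0,[0,0,0],0],
])

```text
clock: 6.75
tcp_pos: [0.4565, 0.0489, 0.3104]
eef_rot: [-0.0, 0.953, 0.302, -0.0]
ft_force: [0.4, 0.3, -0.3]
opening: -0.001
```

```bash
python3 -c "
from h import *
import pickle
d=grab('wrist','w8.png'); pickle.dump(d,open('w8.pkl','wb'))
print(d['eye'])
cv2.imwrite('pics/w8c.png',cv2.resize(d['img'][60:180,220:360],None,fx=5,fy=5,interpolation=cv2.INTER_NEAREST))"
```

```text
[0.51497649 0.08991964 0.27936331]
```

View pics/w8c.png

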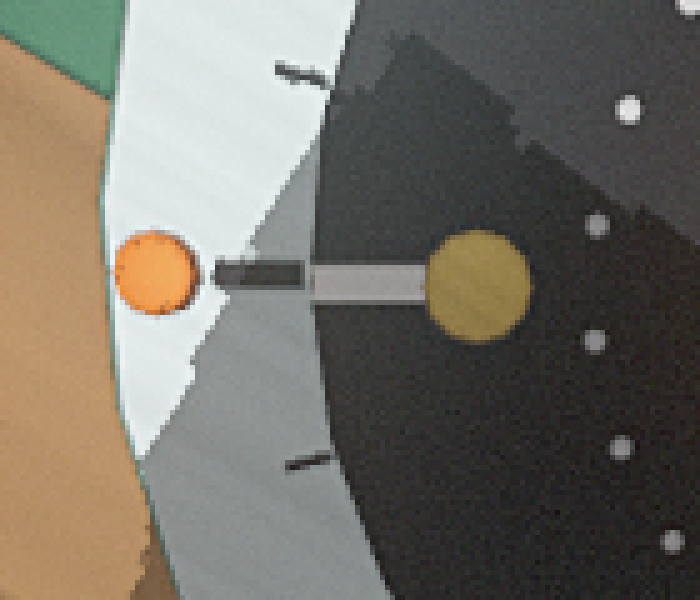

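The mark at (294,117) sits just short of the line at (272,115) and the stud at (251,114). I'll measure it.

```bash
python3 -c "
from h import *
import pickle
d=pickle.load(open('w8.pkl','rb'))
C,a=measure(d,(284,110,303,124),(240,103,262,125),(263,109,281,121),(335,10,525,210))
print({k:round(a['mark']-a[k],4) for k in a})
C=np.array([.5542,.0264])
# predicted angles from other studs
for n,lo,hi,bb,o in [('bl',(105,100,60),(125,255,255),(470,240,510,280),1.05),('gr',(45,80,60),(85,255,255),(560,145,600,185),1.83)]:
    q=cen(d,lo,hi,bb,.043); print(n,q)
    if q: v=q[2][:2]-C; print(np.hypot(*v),'psi',np.arctan2(v[1],v[0])+np.pi-o)
"
```

```text
dots 15 C [0.5541 0.0265] r 0.0599
mark [284 113  19   7 133] [293. 116.] r 0.0916 ang 2.1835
or [243 107  16  16 209] [250.7 114.4] r 0.1212 ang 2.1748
line [278 116   2   1   2] [278.5 116. ] r 0.1028 ang 2.1853
{'mark': np.float64(0.0), 'or': np.float64(0.0087), 'line': np.float64(-0.0018)}
bl (array([476, 246,  17,  15, 166], dtype=int32), array([484.98192771, 253.28313253]), array([ 0.50195902, -0.08147342,  0.043     ]))
0.11985739310963552 psi 0.06980333107379866
gr (array([565, 155,  22,  15, 253], dtype=int32), array([576.23715415, 161.96047431]), array([ 0.59367498, -0.0856214 ,  0.043     ]))
0.11877317897620794 psi 0.07959683510858273
```

```bash
sed -i "s/(180,255,60),lb/(180,255,LT),lb/; s/^def measure/LT=60\ndef measure/" h.py; python3 -c "
import h
from h import *
import pickle
h.LT=110
d=pickle.load(open('w8.pkl','rb'))
C,a=measure(d,(284,108,303,126),(240,103,262,125),(263,107,281,123),(335,10,525,210))
print({k:round(a['mark']-a[k],4) for k in a})
print(d['img'][108:126,295].max(axis=1), d['img'][106:124,272].max(axis=1))
go(.493,.076,.2305,.61)
table([(-4.118,.03),(-4.118,.021),(-4.103,.018)],.2305)
"
```

```text
dots 15 C [0.5541 0.0265] r 0.0599
mark [284 113  19   7 133] [293. 116.] r 0.0916 ang 2.1835
or [243 107  16  16 209] [250.7 114.4] r 0.1212 ang 2.1748
line [263 112  18   6 100] [271.9 114.6] r 0.1075 ang 2.1762
{'mark': np.float64(0.0), 'or': np.float64(0.0087), 'line': np.float64(0.0074)}
[ 61  65  61  62  74 146 159 159 154 157 154 164 101  50  63  57  56  61] [145 149 148 151 151 136  88  67  70  74  64  93 147 150 149 145 145 149]
clk 6.8 tcp [0.4565 0.049  0.31  ] yaw 0.6138 F [0.28 0.35 0.35] q6 [ 0.11  0.18 -0.34  1.05  0.    2.63]
shift mm [45.5 -1.  79.5] turn 0.0038
6.8 [0.4565 0.049  0.31  ] 0.6138 [0.28 0.35 0.35]
-4.118 [37.2 -2.1 79.5] 0.019
-4.118 [46.2 -1.9 79.5] 0.019
-4.103 [48.  -1.6 79.5] 0.004
```

The stud and the line agree: about 0.01 rad is left, which is about 0.8 mm at the peg. I'll return for one small nudge.

Emit:
jog_arm([
  [0,[15,-1,35],0],
  [0,[28,-1,65],0.005],
  [0,[35,-1.2,78],0.01],
  [0,[40,-1.2,79.5],0.01],
  [0,[44,-1.4,79.5],0.01],
  [0,[46.5,-1.4,79.5],0.01],
  [0,[47.5,-1.4,79.5],0.01],
  [0,[47.5,-1.4,79.5],0.01],
])

```text
clock: 7.47
tcp_pos: [0.495, 0.0776, 0.2321]
eef_rot: [0.0, 0.955, 0.297, 0.001]
ft_force: [0.2, -0.5, 0.6]
opening: -0.003
```

```bash
python3 -c "
from h import *
import pickle
go(.4951,.0779,.2303,.604)
"
```

```text
clk 7.4667 tcp [0.495  0.0776 0.2321] yaw 0.6039 F [ 0.24 -0.51  0.6 ] q6 [ 0.16  0.32 -0.37  0.88  0.    2.69]
shift mm [ 0.2 -0.2  1.8] turn -0.0001
```

Emit:
jog_arm([
  [0,[0.3,0,0],0],
  [0,[0.6,0,0],0],
  [0,[0.6,0,0],0],
  [0,[-4,0,0],0],
  [0,[-12,0,-5],0],
  [0,[-28,0,-35],0],
  [0,[-42,0,-70],0],
  [0,[-47,0,-79],0],
])

```text
clock: 8.13
tcp_pos: [0.455, 0.0499, 0.3143]
eef_rot: [0.0, 0.955, 0.297, 0.002]
ft_force: [0.3, -0.0, 0.4]
opening: 0.002
```

Emit:
jog_arm([
  [0,[0,0,0],0],
  [0,[0,0,0],0],
  [0,[0,0,0],0],
  [0,[0,0,0],0],
])

```text
clock: 8.47
tcp_pos: [0.4559, 0.0509, 0.3092]
eef_rot: [-0.0, 0.955, 0.297, -0.001]
ft_force: [-0.9, 0.5, -0.3]
opening: 0.002
```

```bash
python3 -c "
import h
from h import *
import pickle
h.LT=110
d=grab('wrist','w9.png'); pickle.dump(d,open('w9.pkl','wb'))
cv2.imwrite('pics/w9c.png',cv2.resize(d['img'][60:180,220:360],None,fx=5,fy=5,interpolation=cv2.INTER_NEAREST))
C,a=measure(d,(284,108,303,126),(240,103,262,125),(263,107,281,123),(335,10,525,210))
print({k:round(a['mark']-a[k],4) for k in a})
print(d['img'][108:126,295].max(axis=1), d['img'][106:124,272].max(axis=1))
go(.493,.076,.2305,.61)"
```

```text
dots 20 C [0.5541 0.0263] r 0.0601
mark [284 112  19   8 136] [292.9 115.1] r 0.0932 ang 2.1707
or [245 108  16  16 210] [252.7 115.4] r 0.1213 ang 2.1734
line [265 113  16   5  78] [272.6 115.1] r 0.1086 ang 2.1724
{'mark': np.float64(0.0), 'or': np.float64(-0.0027), 'line': np.float64(-0.0017)}
[ 64  67  58  65 148 162 155 153 154 156 165 113  59  62  61  59  65  59] [147 152 151 152 152 156 127  74  75  71  73  60 116 151 148 147 146 146]
clk 8.5167 tcp [0.4559 0.0509 0.3091] yaw 0.604 F [-0.07 -0.47 -0.35] q6 [ 0.11  0.18 -0.34  1.05  0.    2.65]
shift mm [44.9  0.5 78.6] turn -0.006
```

View pics/w9c.png

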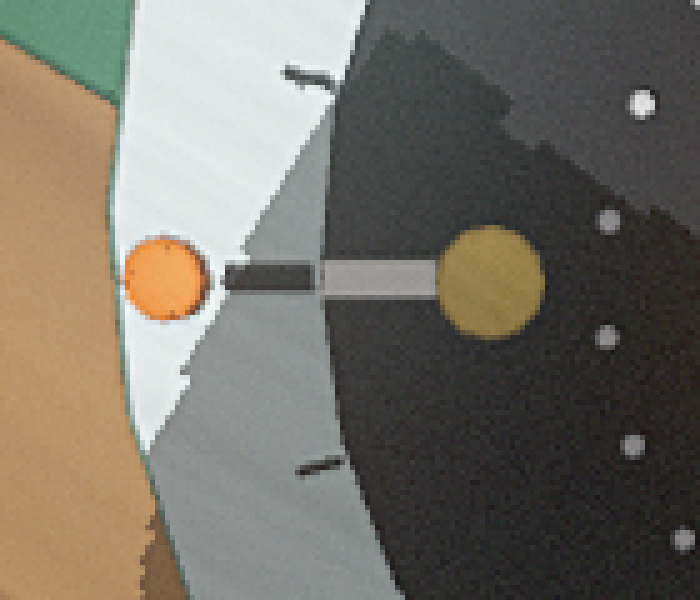

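The mark (mid row 115) is level with the line (115.1) and the stud (115.4), within ±0.003 rad. Next I'll move behind the red block, staying high.

Emit:
jog_arm([
  [0,[191,-136,0],-1.041],
  [0,[191,-136,0],-1.041],
  [0,[191,-136,0],-1.041],
  [0,[191,-136,0],-1.041],
  [0,[191,-136,0],-1.041],
  [0,[191,-136,0],-1.041],
  [0,[191,-136,0],-1.041],
  [0,[191,-136,0],-1.041],
])

```text
clock: 9.18
tcp_pos: [0.5363, 0.2735, 0.3082]
eef_rot: [-0.0, 0.692, 0.722, -0.001]
ft_force: [-0.3, -0.5, 0.2]
opening: -0.0
```

Emit:
jog_arm([
  [0,[0,0,0],0],
  [0,[0,0,0],0],
  [0,[0,0,0],0],
])

```text
clock: 9.43
tcp_pos: [0.536, 0.2711, 0.3097]
eef_rot: [-0.0, 0.697, 0.717, -0.0]
ft_force: [0.3, -0.6, 0.6]
opening: -0.002
```

```bash
python3 -c "
from h import *
import pickle
go(.536,.271,.31,1.645)
d=grab('wrist','w10.png')
d=grab('top','t10.png'); pickle.dump(d,open('t10.pkl','wb'))
cv2.imwrite('pics/t10c.png',cv2.resize(d['img'][140:260,190:350],None,fx=5,fy=5,interpolation=cv2.INTER_CUBIC))"
```

```text
clk 9.4333 tcp [0.536  0.2711 0.3097] yaw 1.5994 F [ 0.35 -0.56  0.6 ] q6 [ 0.47  0.41 -0.01  1.15  0.    2.01]
shift mm [-0.1 -0.  -0.3] turn -0.0456
```

View pics/w10.png

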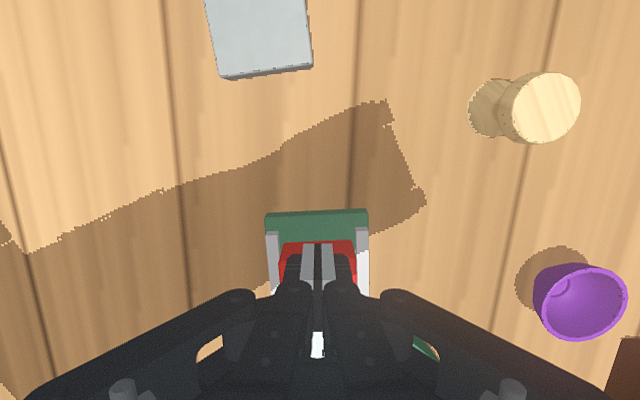

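View pics/t10c.png

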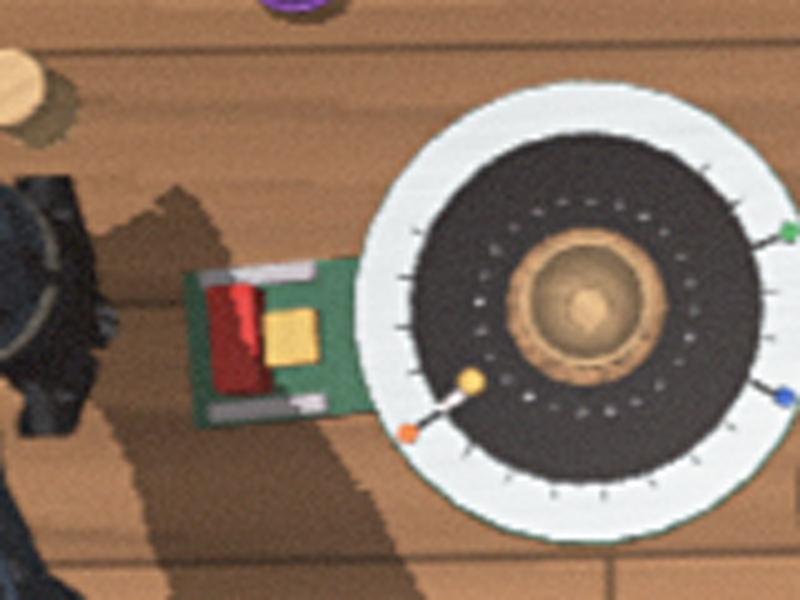

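The finger is centred on the block (block spans columns 280–357, finger at 318). The top view shows the mark on the orange line and the bowl still centred. I'll descend behind the block.

Emit:
jog_arm([
  [0,[0,0,30],-0.045],
  [0,[0,0,60],-0.045],
  [0,[0,0,80],-0.045],
  [0,[0,0,93],-0.045],
  [0,[0,0,100],-0.045],
  [0,[0,0,103],-0.045],
  [0,[0,0,103],-0.045],
  [0,[0,0,103],-0.045],
])

```text
clock: 10.2
tcp_pos: [0.5365, 0.2713, 0.2081]
eef_rot: [0.0, 0.679, 0.734, 0.001]
ft_force: [-0.6, 1.0, 0.3]
opening: -0.003
```

```bash
python3 -c "
from h import *
go(.5394,.2248,.207,1.645)
d=grab('scene')
cv2.imwrite('pics/s11.png',cv2.resize(d['img'][150:270,280:450],None,fx=4.5,fy=4.5,interpolation=cv2.INTER_CUBIC))"
```

```text
clk 10.2 tcp [0.5365 0.2713 0.2081] yaw 1.6481 F [-0.64  0.95  0.3 ] q6 [ 0.47  0.49 -0.16  0.92  0.    1.96]
shift mm [-46.6  -0.7   1.1] turn 0.0031
```

View pics/s11.png

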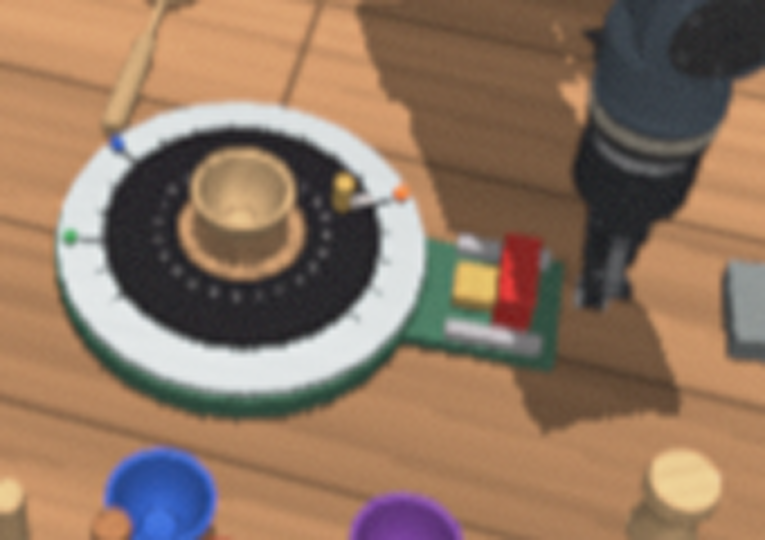

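The finger stands just outside the red block and is lined up with it. I'll approach and start pushing.

Emit:
jog_arm([
  [0,[-6,0,0],0],
  [0,[-12,0,0],0],
  [0,[-17,0,0],0],
  [0,[-20,0,0],0],
  [0,[-23,0,0],0],
  [0,[-26,0,0],0],
  [0,[-29,0,0],0],
  [0,[-32,0,0],0],
])

```text
clock: 10.92
tcp_pos: [0.5386, 0.2393, 0.2074]
eef_rot: [-0.0, 0.679, 0.734, 0.0]
ft_force: [-0.9, 2.9, 0.3]
opening: 0.0
```

Emit:
jog_arm([
  [0,[-2.5,0,0],0],
  [0,[-5,0,0],0],
  [0,[-7.5,0,0],0],
  [0,[-9.5,0,0],0],
  [0,[-11,0,0],0],
])

```text
clock: 11.33
tcp_pos: [0.5395, 0.2282, 0.2073]
eef_rot: [-0.0, 0.679, 0.734, 0.0]
ft_force: [0.2, 1.3, 0.9]
opening: -0.002
```

```bash
python3 -c "
from h import *
go(.5394,.2248,.207,1.645)
d=grab('wrist','w12.png')"
```

```text
clk 11.3333 tcp [0.5395 0.2282 0.2073] yaw 1.6488 F [0.23 1.32 0.92] q6 [ 0.4   0.47 -0.2   0.9   0.    1.89]
shift mm [-3.4 -0.4  0.3] turn 0.0038
```

View pics/w12.png

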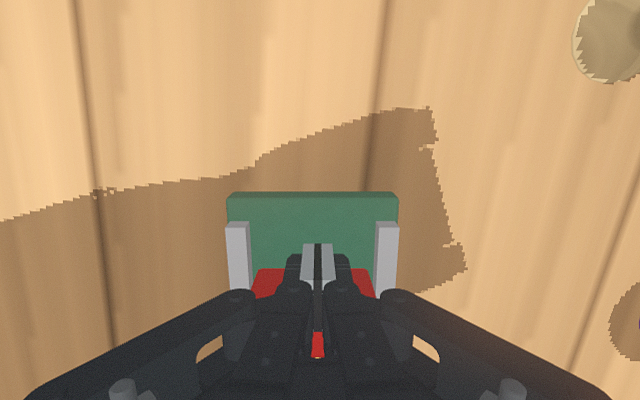

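The finger at (317,250) is against the red block, pushing with 2–3 N. I'll continue in sub-millimetre steps until the force rises at the stop.

Emit:
jog_arm([
  [0,[-0.7,0,0],0],
  [0,[-1.4,0,0],0],
  [0,[-2.1,0,0],0],
  [0,[-2.8,0,0],0],
])

```text
clock: 11.72
tcp_pos: [0.5397, 0.2256, 0.2073]
eef_rot: [-0.0, 0.679, 0.734, 0.0]
ft_force: [-0.4, 1.8, 0.7]
opening: 0.003
```

Emit:
jog_arm([
  [0,[-0.5,0,0],0],
  [0,[-1,0,0],0],
])

```text
clock: 11.88
tcp_pos: [0.5398, 0.2246, 0.2073]
eef_rot: [-0.0, 0.679, 0.734, 0.0]
ft_force: [0.2, 2.0, 1.8]
opening: 0.004
```

Emit:
jog_arm([
  [0,[-0.5,0,0],0],
  [0,[-1,0,0],0],
])

```text
clock: 12.05
tcp_pos: [0.5398, 0.2239, 0.2073]
eef_rot: [-0.0, 0.679, 0.734, 0.0]
ft_force: [0.1, 7.2, 1.3]
opening: 0.003
```

Emit:
jog_arm([
  [0,[-0.4,0,0],0],
  [0,[-0.4,0,0],0],
])

```text
clock: 12.22
tcp_pos: [0.5398, 0.2238, 0.2073]
eef_rot: [-0.001, 0.679, 0.734, 0.001]
ft_force: [-1.2, 7.1, 1.4]
opening: 0.001
```

Emit:
jog_arm([
  [0,[-0.5,0,0],0],
  [0,[-0.8,0,0],0],
  [0,[-0.8,0,0],0],
])

```text
clock: 12.47
tcp_pos: [0.5399, 0.2235, 0.2073]
eef_rot: [-0.001, 0.679, 0.735, 0.001]
ft_force: [-0.7, 10.4, 0.3]
opening: -0.002
```

The force has risen to 10 N and the tool has stalled, so the block is against its stop. I'll back off, lift, and move to check everything.

Emit:
jog_arm([
  [0,[4,0,0],0],
  [0,[15,0,0],0],
  [0,[30,0,0],0],
  [0,[35,0,-30],0],
  [0,[35,0,-70],0],
  [0,[35,0,-105],0],
  [0,[35,0,-140],0],
  [0,[35,0,-150],0],
])

```text
clock: 13.13
tcp_pos: [0.5376, 0.2587, 0.3628]
eef_rot: [0.001, 0.679, 0.734, 0.003]
ft_force: [0.0, -0.2, 0.3]
opening: 0.002
```

```bash
python3 -c "
from h import *
go(.480,.06,.345,.9)"
```

```text
clk 13.1333 tcp [0.5376 0.2587 0.3628] yaw 1.6494 F [ 0.05 -0.24  0.33] q6 [ 0.45  0.37  0.07  1.26 -0.    1.94]
shift mm [-193.6  -73.2   16.8] turn 0.7494
```

Emit:
jog_arm([
  [0,[-194,-73,10],0.75],
  [0,[-194,-73,10],0.75],
  [0,[-194,-73,10],0.75],
  [0,[-194,-73,10],0.75],
  [0,[-194,-73,10],0.75],
  [0,[-194,-73,10],0.75],
  [0,[-194,-73,10],0.75],
  [0,[-194,-73,10],0.75],
])

```text
clock: 13.8
tcp_pos: [0.4798, 0.0586, 0.3473]
eef_rot: [-0.0, 0.9, 0.436, 0.0]
ft_force: [0.9, 0.2, -0.4]
opening: 0.002
```

Emit:
jog_arm([
  [0,[0,0,0],0],
  [0,[0,0,0],0],
  [0,[0,0,0],0],
  [0,[0,0,0],0],
])

```text
clock: 14.13
tcp_pos: [0.4797, 0.0591, 0.3471]
eef_rot: [-0.0, 0.9, 0.436, -0.0]
ft_force: [-0.5, -1.1, -0.1]
opening: -0.0
```

```bash
python3 -c "
from h import *
import pickle
d=grab('wrist','w13.png'); pickle.dump(d,open('w13.pkl','wb'))
d=grab('scene','s13.png');d=grab('top','t13.png')"
```

```text
(no output)
```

View pics/w13.png

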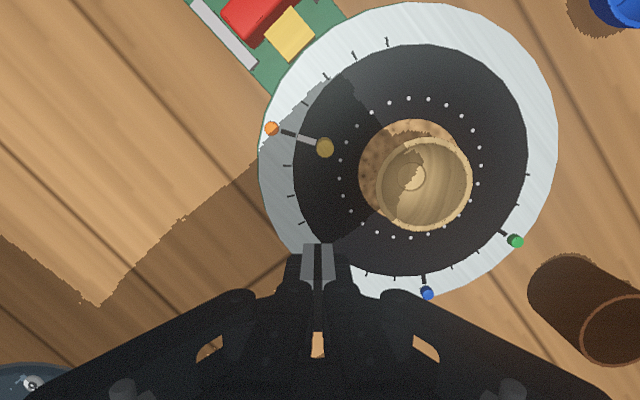

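View pics/s13.png

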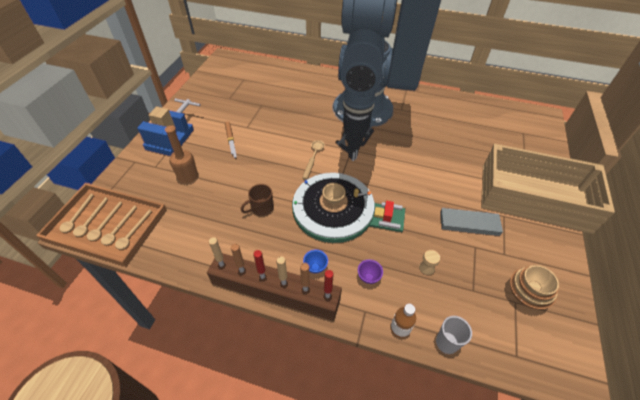

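The wrist view shows the orange stud (272,128), the line, the mark and the peg (325,147) in one straight row, with the bowl centred. The scene view shows every bystander in place. I'll measure the mark and the block's travel.

```bash
python3 -c "
import h
from h import *
import pickle
h.LT=110
d=pickle.load(open('w13.pkl','rb'))
C,a=measure(d,(297,130,316,150),(262,118,281,138),(281,126,295,140),(335,88,500,250))
print({k:round(a['mark']-a[k],4) for k in a})
cv2.imwrite('pics/w13c.png',cv2.resize(d['img'][90:190,250:370],None,fx=6,fy=6,interpolation=cv2.INTER_NEAREST))
t0=pickle.load(open('top0.pkl','rb')); im=cv2.imread('pics/t13.png'); t1=dict(t0); t1['img']=im
for t in (t0,t1):
    q=cen(t,(0,150,100),(6,255,255),(225,150,290,252),.057); print(q[1:], )
df=cv2.absdiff(t0['img'],im).max(axis=2); cv2.imwrite('pics/df.png',df)
"
```

```text
dots 21 C [0.5541 0.0263] r 0.06
mark [297 130  19  15 124] [305.6 138.8] r 0.0921 ang 2.1687
or [265 122  13  13 144] [271. 128.] r 0.1217 ang 2.1703
line [281 129  14   8  69] [287.4 132.6] r 0.1085 ang 2.1734
{'mark': np.float64(0.0), 'or': np.float64(-0.0016), 'line': np.float64(-0.0047)}
(array([236.4744898 , 207.15816327]), array([0.53425427, 0.217235  , 0.057     ]))Traceback (most recent call last):
  File "<string>", line 12, in <module>
    q=cen(t,(0,150,100),(6,255,255),(225,150,290,252),.057); print(q[1:], )
                                                                   ~^^^^
TypeError: 'NoneType' object is not subscriptable
```

View pics/w13c.png

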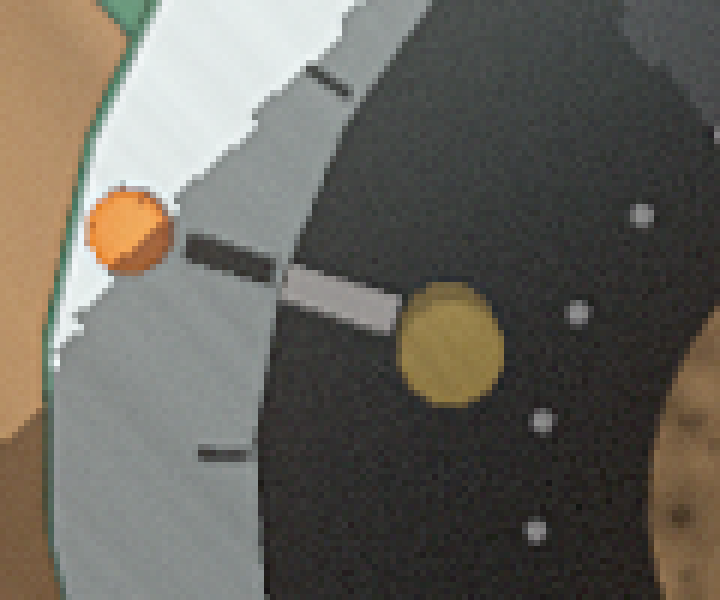

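View pics/t13.png

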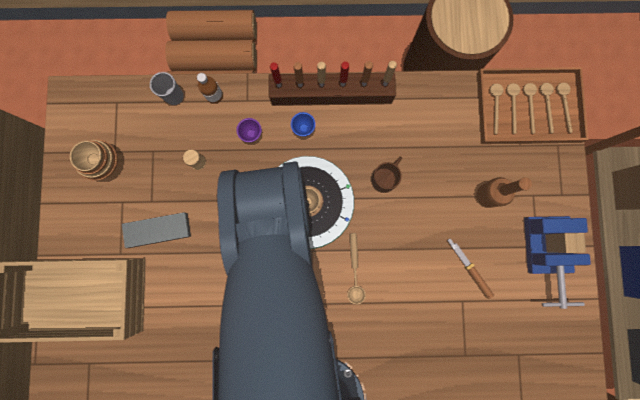

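```bash
python3 -c "
from h import *
import pickle
t0=pickle.load(open('scene0.pkl','rb')); t1=dict(t0); t1['img']=cv2.imread('pics/s13.png')
Q=[cen(t,(0,150,100),(6,255,255),(375,190,410,235),.05) for t in (t0,t1)]
for q in Q: print(q)
print('travel', (Q[1][2]-Q[0][2])@np.array([.0744,-.9972,0]))
"
```

```text
(array([390, 202,  10,  20, 159], dtype=int32), array([394.65408805, 211.33962264]), array([0.54265311, 0.21950317, 0.05      ]))
(array([383, 201,  11,  20, 153], dtype=int32), array([388.23529412, 210.35294118]), array([0.54485642, 0.19980647, 0.05      ]))
travel 0.019805478758601034
```

The coarse scene estimate gives 19.8 mm of travel, from pixels worth 3 mm each. The stall position implies about 22 mm. I'll take a closer look at the block.

Emit:
jog_arm([
  [0,[25,0,0],0],
  [0,[50,0,0],0],
  [0,[65,0,0],0],
  [0,[70,0,0],0],
  [0,[70,0,0],0],
  [0,[70,0,0],0],
  [0,[70,0,0],0],
  [0,[70,0,0],0],
])

```text
clock: 14.95
tcp_pos: [0.5225, 0.1123, 0.3474]
eef_rot: [-0.0, 0.901, 0.434, -0.0]
ft_force: [-1.0, 0.7, -0.8]
opening: 0.003
```

```bash
python3 -c "
from h import *
import pickle
d=grab('wrist','w14.png'); pickle.dump(d,open('w14.pkl','wb'))
C=np.array([.5541,.0264]);u=np.array([-.0744,.9972]);w=np.array([.9972,.0744]);im=d['img'].copy()
for r,col in ((.188,(255,255,0)),(.162,(255,0,255))):
  a,b=[tuple(int(round(t)) for t in proj(d,(*(C+r*u+s*w),.057))) for s in (-.03,.03)]; print(r,a,b); cv2.line(im,a,b,col,1)
cv2.imwrite('pics/w14o.png',im)"
```

```text
0.188 (223, 111) (279, 53)
0.162 (248, 137) (304, 81)
```

View pics/w14o.png

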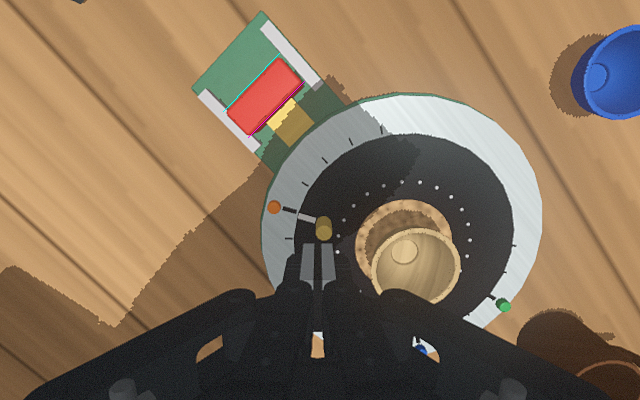

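The block's outer edge matches the drawn line for 188 mm from the axis, so it's fully home. The mark is still on the orange line and the bowl is centred. I'll hand in with the arm clear.

```bash
python3 -c "
from h import *
print(bot.close_job())"
```

```text
the job is handed in; nothing more can be done
None
```

I turned the dial to the orange stud's line, then pushed the red locking block home. I handed the job in at about 15 s of the 51 s allowed, with the arm clear of everything.

- **Dial:** I pushed the brass peg with the shut fingers, at about 1–2.5 N. I stopped short, looked again, and gave it two small final nudges. After the lock was pushed, the mark was within 0.002 rad of the stud and 0.005 rad of the line, which is about the measuring noise.
- **Lock:** I pushed the block until it stalled on its stop, with the force rising from about 2 N to 10 N. In the close wrist view its outer edge lies on the 188 mm position, which is fully home.
- **Other objects:** The bowl still sits in the middle of the dial. By eye, nothing else had moved in the final scene and top pictures.

**Check that disagreed:** the coarse scene-camera estimate gave 19.8 mm of block travel instead of 22 mm. At about 3 mm per pixel I treated that as image error, since the stall and the close view both show it home.

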